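Fit the flat beater to the icing mixer and hold it home

ROBOT

A 6-joint arm with a two-finger parallel gripper is mounted at the origin on a cart in front of the work surface, level with it; the furniture and walls round the work are solid. World frame = base frame: x ahead of the robot, y to its left, z up, the work surface at z = 0. Lengths are in mm, angles in rad, forces in N, time in s.
With the tool pointing down it reaches from about 300 to 775 mm from the base axis. Payload 14.6 kg.
Tool frame: the origin (TCP) lies between the finger pads; the fingertips stand 19 mm ahead of it and the grasp point (between the pads) is the TCP; z points along the fingers, y is the line along which they close (so a half turn about z gives the same grasp; the last joint's range is limited). The gripper opens to 94 mm and grips with 3 to 60 N. Pads are 16 mm wide; open, the fingers measure 119 mm over their backs; the gripper's body (75 mm by 177 mm) begins 78 mm behind the grasp point.
Start: joints at [-1.333, 0.3, 1.521, -0, 1.321, -0.067], TCP at [165.049, -524.641, 224.446] pointing down, gripper open.
Joint ranges: [-3.03, 3.03], [-0.79, 2.21], [0.23, 2.52], [-1.04, 4.18], [0, 3.07], [-2.55, 2.55]. Speed limits (rad/s): [2.22, 2.22, 2.57, 3.14, 3.14, 3.14].

INTERFACE

Orientations are given as [roll, pitch, yaw] about the fixed x, y, z axes, in that order (R = Rz(yaw) Ry(pitch) Rx(roll)).
In Python, from cell import monitor, imaging, job, find_in, trace gives the robot as it stands. The module is installed in compiled form; this text tells all that it offers.
- The arm moves only by the tool arm_command, never from a script. Its argument "steps" is a list of rows, each a list of 5 numbers: the opening, from 0 (shut) to 1 (fully open), then the shift along the tool's x, y, z in mm, then the turn about the tool's z in degrees. In form: [[gripper, dx, dy, dz, turn], ...]. A call has 1 to 20 rows; each row is the pose to reach, as a shift and turn from the pose commanded when the call began, along the tool's axes at that moment; what a row does not reach only later rows make up. A row lasts 1/8 s, in which the tool goes at most 62.5 mm and 10.7 degrees, less where a joint would pass 70% of its speed; a pose out of reach is approached as far as the arm can. A call with a gripper value outside its range is refused whole. The fingers move at their own pace and stop on an object; "force" is the grip in N (left out, the last holds). Time passes only in rows, so rows that repeat a pose let the fingers close. It gives the time, the measured TCP pose, the force, the opening and the grip force at its end, in the units of the state.
- monitor.read_state(): the state, without advancing time (a new reading comes with each control period).
- imaging.camera(name): name is "side" or "top" or "wrist"; returns a dict with "img" (400x640x3 uint8, red, green, blue), "mtx" (3x3 intrinsics, pixels), "view" (4x4, takes a point from world to camera coordinates). Camera axes: x right, y down, z forward; pixel columns grow to the right and rows downward; lengths in mm; the calibration is good to about 2 mm. The wrist camera is an equidistant fisheye: a pixel r from the principal point sees the ray r / f radians off the axis. A picture is of the moment at which its call begins. There is no depth.
- job.sign_off(): hands the job in; it is judged then, once.
Trained networks look in a picture, given as the dict that the camera call returned (one of the last four; its "shot" number tells which), for a name from the list of things; names that differ only in an ending like _2 or _b are one class to them, and where a whole thing is asked for, a point or a joint stands for the part that bears it (a point fixed in the world has none). Each returns a list of dicts, best first, with "p" (0 to 1); they miss things now and then, are a little off and sometimes report something else, mostly with a low value. They report only what shows in the picture. A call takes as long as a camera call. They do not tell look-alikes from the thing itself.
- find_in(picture, target): "rect" ([centre column, centre row, width, height] in pixels, round what is visible of it).
- trace(picture, target): "region" (400x640 bool, what is visible of it) and "rect" ([centre column, centre row, width, height] in pixels, round what is visible of it).
The state is a dict: "clock": time; "joints": joint angles; "qd": joint speeds; "effort": joint torques, N m; "eef_pos": TCP position; "eef_rot": TCP orientation; "wrist_force": force on the tool from outside, world axes, zero at the start; "moment": the same for the moment, N m; "finger_gap": finger opening in mm; "finger_force": force on a finger pad.
Only numpy, scipy, OpenCV 4.12 (cv2) and the standard library are available. Lean on these libraries where they do the work, as an engineer would, in place of code of your own. Each camera call takes 0.05 s, during which the arm holds its last target. There are 200 camera calls.

TASK

Fit the flat beater (the attachment with two tall open-frame wings, not the kneading tool with the low curved arms) to the icing mixer: lift it over the bowl, set it upright on the drive spindle, turn it until the splines mesh, slide it down and press it fully home against the spring of the ejector collar. Keep hold of it and keep it pressed home: finish while still holding it down, because I will push the lock across only then and the spring lifts it if you let go. Leave the kneading tool and the ribbon spool where they are.

Things in the scene. Friction and masses are not known exactly. Their poses are not given: they have to be found in the camera images.
- flat_beater_grip (a point): Centre of the flat beater's grey finger grip, a block 36 mm long (x), 20 mm thick (y), 44 mm tall. The loose aluminium beater (140 g, 110 mm tall) stands upright on the bench; this point is 88 mm above its underside, z up. Two open-frame wings of 8 mm bar stand out along +x and -x to 75 mm from the axis, up to 58 mm above the underside.
- flat_beater_foot (a point): Centre of the underside of the flat beater's hub, a tube 42 mm across, 69 mm tall; same axes as the grip. Its bore is open below, 59 mm deep; in the lowest 30 mm four inner teeth leave grooves along +x, -x, +y and -y, so it meshes when x lies along any spline of the spindle (every 90 degrees, play about 7 degrees either way).
- kneading_tool_grip (a point): Centre of the finger grip of the kneading tool, 88 mm above its underside: the same hub and grip as the flat beater's, told apart by two low curved arms of 12 mm bar that lie flat at its foot and reach 86 mm from the axis. Loose, upright; stays where it is.
- spindle_tip (a point): Tip of the mixer's upright steel drive spindle, in the middle of the bowl, 136 mm above the bench; its axes turn with the spindle. 16 mm core with a tapered nose and four straight splines, 5 mm wide, reaching 14 mm from the axis along +x, -x, +y and -y. It turns only stiffly (about 0.12 N m), so turn the beater to suit it.
- spindle_crest (a point): Point on the spindle's axis level with the rounded upper ends of the splines, 18 mm below the tip, axes as the tip's. A hub whose underside stays at this height stands on the splines, not meshed. Meshed, it slides down 33 mm freely to the ejector; fully home, with the nose at the end of the bore, its underside is 41 mm below this point and the grip's centre 29 mm above the tip.
- mixer: Bottom-drive icing mixer, fixed: white motor housing 280 x 220 mm, 61 mm tall, open steel bowl on top. Origin on the bench under the spindle's axis, z up; front with dial and lock slide at -x, 160 mm from the axis; back 120 mm from it. Bowl rim 130 mm above the bench, 202 mm across; inner floor 70 mm above the bench, about 150 mm across.
- ejector (a joint): Spring-loaded ejector collar, 43 mm across, round the spindle's foot, top 85 mm above the bench when released. Value in m: 0 released, grows as it is pressed down, 0.008 with an attachment fully home. It starts to yield at 3 N and needs 7 N at 0.008; the beater's own weight does not move it.
- ribbon: Spool of ribbon lying on the bench (loose, 72 mm across, 32 mm tall, with a tail); the spool's middle lies 16 mm along x and 30 mm along y from this origin. Stays where it is.
Not all that is in view belongs to the job. Of the things shaped like the part that bears flat_beater_grip, the aluminium one is meant.

How it is judged (in metres and radians):
On the way, in this order (a step that is already met when the one before it is completed fails the run):
1. the flat beater is lifted off the bench (height (world z) of flat_beater_grip above 0.13 m and contact force between the fingers and flat_beater above 1 N), for 0.2 s.
2. the beater is on the spindle with its splines meshed (horizontal distance between flat_beater_grip and spindle_tip below 0.006 m and angle between flat_beater_grip's own z axis and vertical below 0.08 rad and z of flat_beater_grip in the frame of spindle_tip below 0.058 m), for 0.1 s.
At the end, for the whole second after the job is handed in: The flat beater is upright (within 4.5 degrees) on the spindle's axis (within 6 mm), splines meshed, its grip's centre less than 32 mm above the spindle tip (fully home is 29 mm), the ejector pressed down more than 6 mm of its 8 mm, and the fingers still hold it there, at rest, for the last second (horizontal distance between flat_beater_grip and spindle_tip below 0.006 m and angle between flat_beater_grip's own z axis and vertical below 0.08 rad and z of flat_beater_grip in the frame of spindle_tip below 0.032 m and value of joint ejector above 0.006 m and contact force between the fingers and flat_beater above 2 N and linear speed of flat_beater below 0.02 m/s); the arm keeps its last pose, push and grip.
It fails at once if the kneading tool is moved more than 30 mm or tipped over (distance of kneading_tool_grip from where it was at the start of the episode above 0.03 m or angle between kneading_tool_grip's own z axis and vertical above 0.5 rad).
It fails at once if the ribbon spool is moved more than 30 mm (distance of ribbon from where it was at the start of the episode above 0.03 m).
It also fails if it takes over 48 s, if anything falls off the work surface, if the arm or the gripper's body presses on something with over 40 N, if the wrist force passes 120 N, or if a joint passes its speed limit or range.

## Working session

There is one attempt and no reset: what is moved stays moved. The work goes in short steps, Python scripts to look and compute and a tool call to move; the robot and the scene stay as the last step left them, time stands still between calls to the robot, and variables do not carry over. Pictures are saved under pics/ and viewed, at most 10 in all, crops included, and the job is handed in when it is done.

Besides the shell and the picture viewer there is one more tool, called after ">>>" as name(argument=value, ...), one argument or row to a line, values as JSON. arm_command: Moves the arm, as the interface text tells. Its arguments: {"type":"object","properties":{"steps":{"type":"array","items":{"type":"array","items":{"type":"number"}}},"force":{"type":"number"}},"required":["steps"]}

```bash
mkdir -p pics
cat > h.py <<'E'
import numpy as np, cv2
from cell import monitor, imaging, job, find_in, trace
def save(p,n): cv2.imwrite('pics/'+n,p["img"][:,:,::-1])
def at_z(p,uv,z):
    K=np.array(p["mtx"]);V=np.array(p["view"]);R=V[:3,:3];c=-R.T@V[:3,3]
    d=R.T@np.linalg.solve(K,[uv[0],uv[1],1]);return c+d*(z-c[2])/d[2]
def proj(p,X):
    K=np.array(p["mtx"]);V=np.array(p["view"]);q=V[:3,:3]@np.array(X,float)+V[:3,3];q=K@q;return q[:2]/q[2]
E
python3 - <<'E'
from h import *
s=monitor.read_state();print(s["clock"],s["eef_pos"],s["eef_rot"])
for n in ["top","side"]:
    p=imaging.camera(n);save(p,n+"0.png");print(n,np.array(p["view"]).round(2).tolist(),np.array(p["mtx"]).round(1).tolist())
    for t in ["flat_beater_grip","flat_beater_foot","kneading_tool_grip","spindle_tip","mixer","ribbon"]:
        print(t,[(np.round(d["rect"]).tolist(),round(d["p"],2)) for d in find_in(p,t)[:4]])
E
```

```text
0.0 [ 164.98323206 -524.42282441  223.86907201] [-3.14041643e+00 -6.55588489e-05  3.04794671e-01]
top [[0.2, -0.98, 0.0, -18.5], [-0.88, -0.18, -0.44, 506.37], [0.43, 0.08, -0.9, 1719.66], [0.0, 0.0, 0.0, 1.0]] [[504.2, 0.0, 315.3], [0.0, 504.2, 198.5], [0.0, 0.0, 1.0]]
flat_beater_grip [([284.0, 246.0, 39.0, 16.0], 0.87), ([254.0, 208.0, 28.0, 23.0], 0.75), ([206.0, 213.0, 26.0, 31.0], 0.6)]
flat_beater_foot [([206.0, 211.0, 27.0, 22.0], 0.65), ([284.0, 246.0, 40.0, 20.0], 0.62), ([255.0, 207.0, 33.0, 22.0], 0.52)]
kneading_tool_grip [([421.0, 239.0, 22.0, 35.0], 0.71)]
spindle_tip [([334.0, 176.0, 10.0, 13.0], 0.57)]
mixer [([328.0, 188.0, 76.0, 75.0], 0.92)]
ribbon [([413.0, 195.0, 22.0, 20.0], 0.75)]
side [[-0.98, -0.22, -0.02, 507.37], [-0.06, 0.36, -0.93, 90.59], [0.21, -0.91, -0.37, 1497.51], [0.0, 0.0, 0.0, 1.0]] [[427.2, 0.0, 313.6], [0.0, 427.2, 199.0], [0.0, 0.0, 1.0]]
flat_beater_grip [([318.0, 274.0, 42.0, 43.0], 0.98), ([309.0, 243.0, 30.0, 46.0], 0.58)]
flat_beater_foot [([317.0, 273.0, 46.0, 52.0], 0.97), ([310.0, 240.0, 25.0, 45.0], 0.72), ([356.0, 226.0, 12.0, 42.0], 0.7)]
kneading_tool_grip [([340.0, 173.0, 25.0, 28.0], 0.87), ([310.0, 244.0, 22.0, 42.0], 0.51)]
spindle_tip []
mixer [([292.0, 203.0, 88.0, 56.0], 0.87)]
ribbon [([292.0, 205.0, 88.0, 58.0], 0.39)]
```

Run:
```python
import cv2,numpy as np
a=cv2.imread('pics/top0.png')[130:290,170:450];b=cv2.imread('pics/side0.png')[130:320,220:420]
a=cv2.resize(a,None,fx=2.1,fy=2.1,interpolation=cv2.INTER_CUBIC)
cv2.imwrite('pics/a.png',cv2.resize(cv2.imread('pics/top0.png')[140:280,180:440],(780,420),interpolation=cv2.INTER_CUBIC))
cv2.imwrite('pics/b.png',cv2.resize(b,(600,570),interpolation=cv2.INTER_CUBIC))
```

```text
(no output)
```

View pics/a.png

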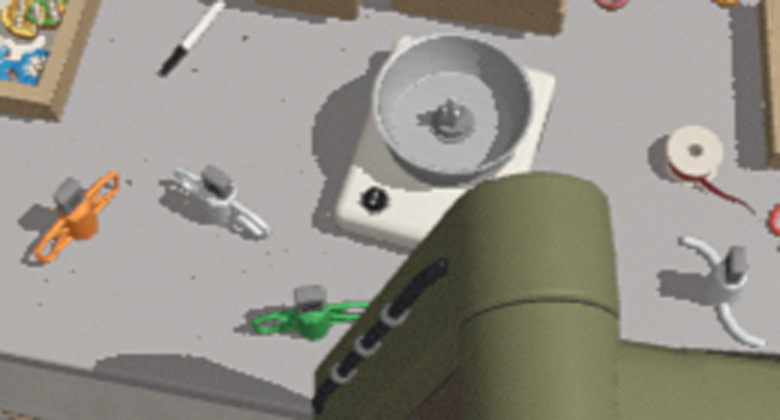

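View pics/b.png

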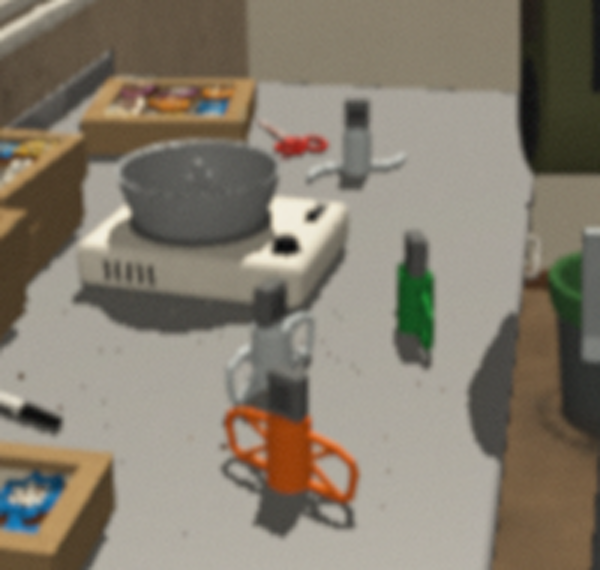

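The top view shows the aluminium beater near pixel (252,203), with orange and green look-alikes at (206,211) and (284,246). The spindle is near (330,177), the kneading tool at (421,235) and the ribbon at (412,190). The side view shows the silver beater behind the orange one, near (309,245).

Run:
```python
from h import *
p=imaging.camera("top")
for n,uv,z in [("grip",(252,201),88),("gripnet",(254,203),88),("w1",(241,198),50),("w2",(268,216),50),("hub",(252,208),60),("tip",(330.3,174.5),136),("green",(284,239),88),("orange",(205,204),88)]:
    print(n,at_z(p,uv,z).round(1))
for n in ["flat_beater_grip"]:
  for d in trace(p,n): print(np.round(d["rect"]),d["p"])
m=(0,0)
for d in find_in(p,"spindle_tip"): print(d)
s=imaging.camera("side")
print(proj(s,at_z(p,(253,202),88)), proj(s,at_z(p,(330.3,174.5),136)))
print("top cam centre",(-np.array(p["view"])[:3,:3].T@np.array(p["view"])[:3,3]))
w=imaging.camera("wrist");print(w["mtx"],np.array(w["view"]).round(3).tolist())
R=np.array(w["view"])[:3,:3];print("wrist centre",-R.T@np.array(w["view"])[:3,3])
```

```text
grip [456.6 313.2  88. ]
gripnet [450.1 303.9  88. ]
w1 [477.4 365.9  50. ]
w2 [425.4 247.8  50. ]
hub [441.  312.2  60. ]
tip [598.4  46.9 136. ]
green [333.7 163.3  88. ]
orange [409.9 479.6  88. ]
[253. 206.  34.  24.] 0.84
[282. 245.  35.  19.] 0.81
[207. 214.  25.  31.] 0.7
{'rect': [331.4, 176.2, 8.2, 10.3], 'p': 0.63}
[312.25134287 229.99540408] [288.53763969 183.65278651]
top cam centre [-292.87887582  -71.32592618 1767.22963666]
[[309.70691629   0.         316.39126679]
 [  0.         309.70691629 199.19699042]
 [  0.           0.           1.        ]] [[0.3, -0.954, 0.0, -549.257], [-0.925, -0.291, 0.244, -25.122], [-0.232, -0.073, -0.97, 390.156], [0.0, 0.0, 0.0, 1.0]]
wrist centre [ 232.16647037 -502.67023335  384.65240704]
```

>>> arm_command(
  steps=[
    [1, 150, -130, -30, 0],
    [1, 495, -425, -30, 0],
    [1, 495, -425, -30, 0],
    [1, 495, -425, -30, 0],
    [1, 495, -425, -30, 0],
    [1, 495, -425, -30, 0],
    [1, 495, -425, -30, 0],
    [1, 495, -425, -30, 0],
    [1, 495, -425, -30, 0],
    [1, 495, -425, -30, 0],
    [1, 495, -425, -30, 0],
    [1, 495, -425, -30, 0],
    [1, 495, -425, -30, 0],
    [1, 495, -425, -30, 0],
    [1, 495, -425, -30, 0],
    [1, 495, -425, -30, 0],
  ],
)

```text
clock: 2.95
eef_pos: [509.6, 28.9, 254.6]
eef_rot: [3.142, -0.0, 0.304]
wrist_force: [-0.4, 0.1, -0.2]
finger_gap: 94.0
finger_force: 0.0
```

```bash
cat >> h.py <<'E'
def wray(p,uv):
    K=np.array(p["mtx"]);V=np.array(p["view"]);d=(np.array(uv,float)-K[:2,2])/K[0,0];r=np.hypot(*d)+1e-12
    c=np.array([np.sin(r)*d[0]/r,np.sin(r)*d[1]/r,np.cos(r)]);R=V[:3,:3];return -R.T@V[:3,3],R.T@c
def w_z(p,uv,z):
    c,d=wray(p,uv);return c+d*(z-c[2])/d[2]
def wproj(p,X):
    K=np.array(p["mtx"]);V=np.array(p["view"]);X=np.atleast_2d(X)@V[:3,:3].T+V[:3,3]
    h=np.hypot(X[:,0],X[:,1])+1e-12;t=np.arctan2(h,X[:,2]);return K[:2,2]+K[0,0]*(t/h)[:,None]*X[:,:2]
def ortho(p,cx,cy,z,half,n):
    # picture of plane z: right=+x world, up=+y world
    g=np.linspace(-half,half,n);x,y=np.meshgrid(cx+g,cy-g)
    m=wproj(p,np.stack([x.ravel(),y.ravel(),np.full(x.size,z)],1)).reshape(n,n,2).astype(np.float32)
    return cv2.remap(np.ascontiguousarray(p["img"]),m[...,0],m[...,1],cv2.INTER_CUBIC)[:,:,::-1]
E
python3 - <<'E'
from h import *
p=imaging.camera("wrist");save(p,"w1.png");print(p["view"])
print(wray(p,p["mtx"][:2,2])[0])
for t,z in [("spindle_tip",136),("spindle_crest",118),("mixer",130),("flat_beater_grip",88)]:
    for d in find_in(p,t)[:3]: print(t,np.round(d["rect"],1),round(d["p"],2),w_z(p,d["rect"][:2],z).round(1))
o=ortho(p,598,47,118,40,500);cv2.imwrite("pics/o1.png",np.hstack([o]))
E
```

```text
[[ 2.99367326e-01 -9.54137887e-01  3.10029245e-04 -1.24239643e+02]
 [-9.25454497e-01 -2.90288611e-01  2.43447111e-01  4.47497649e+02]
 [-2.32192114e-01 -7.31670285e-02 -9.69914124e-01  5.39938104e+02]
 [ 0.00000000e+00  0.00000000e+00  0.00000000e+00  1.00000000e+00]]
[576.70137112  50.86738738 414.79010165]
spindle_tip [332.   93.5  29.8  26. ] 0.9 [606.4  45.6 136. ]
spindle_crest [331.   94.8  29.6  28.3] 0.89 [606.8  45.8 118. ]
spindle_crest [510.9 235.3  18.8  37.6] 0.58 [ 532.7 -205.5  118. ]
mixer [324.4 125.  244.7 242.9] 0.66 [577.2  43.3 130. ]
mixer [528.6 157.2  42.3  53.9] 0.6 [ 623.3 -178.2  130. ]
flat_beater_grip [117.5 158.2  81.7  65.3] 0.76 [474.9 274.8  88. ]
flat_beater_grip [ 36.6 161.7  59.4  65.5] 0.71 [429.3 437.3  88. ]
flat_beater_grip [198.4 267.1  76.6  44.5] 0.62 [372.2 139.5  88. ]
```

View pics/w1.png

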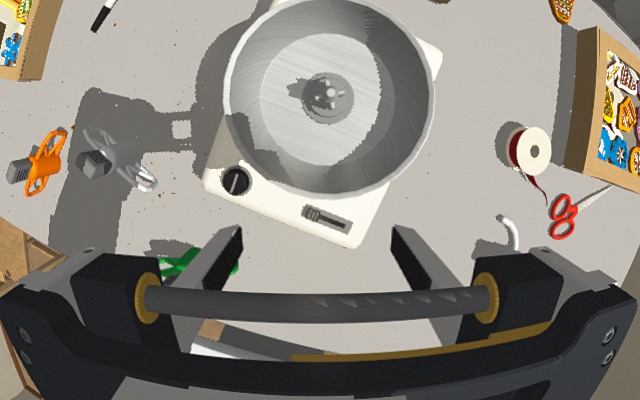

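View pics/o1.png

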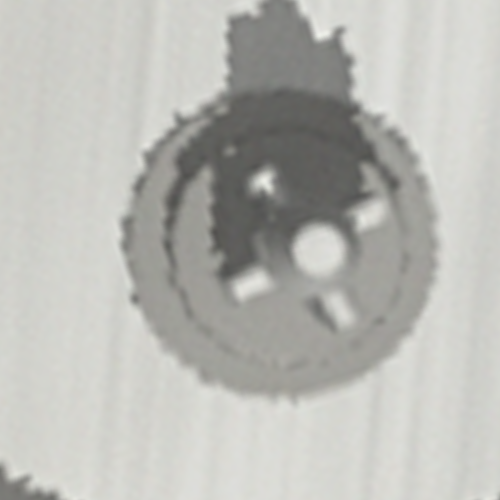

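The wrist view shows the spindle at pixel (331,92), the aluminium beater near (112,160), the orange one at far left and the green one near (198,265). In the rectified view the spline crests sit at 31° and the axis is about (607, 47). Next I look down on the beater.

>>> arm_command(
  steps=[
    [1, 3, -254, 30, -48],
    [1, 3, -254, 30, -48],
    [1, 3, -254, 30, -48],
    [1, 3, -254, 30, -48],
    [1, 3, -254, 30, -48],
    [1, 3, -254, 30, -48],
    [1, 3, -254, 30, -48],
    [1, 3, -254, 30, -48],
  ],
)

```text
clock: 4.2
eef_pos: [436.7, 271.8, 224.6]
eef_rot: [3.141, -0.0, 1.14]
wrist_force: [0.5, -0.1, 0.4]
finger_gap: 93.8
finger_force: 0.0
```

Run:
```python
from h import *
s=monitor.read_state();print(s["clock"],s["eef_pos"],s["eef_rot"])
p=imaging.camera("wrist");save(p,"w2.png")
for d in find_in(p,"flat_beater_grip")[:3]: print(np.round(d["rect"],1),round(d["p"],2),w_z(p,d["rect"][:2],110).round(1))
o=ortho(p,453,300,110,100,600);cv2.imwrite("pics/o2.png",o)
```

```text
4.2 [436.69189033 271.83605043 224.61738176] [ 3.14140764e+00 -2.00565223e-04  1.14008842e+00]
[216.1  29.9 122.2  55.6] 0.91 [420.6 457.5 110. ]
[277.2 291.5  76.6  88.3] 0.83 [359.8 201.8 110. ]
[319.5 141.3  41.3 131.4] 0.6 [461.8 320.7 110. ]
```

View pics/o2.png

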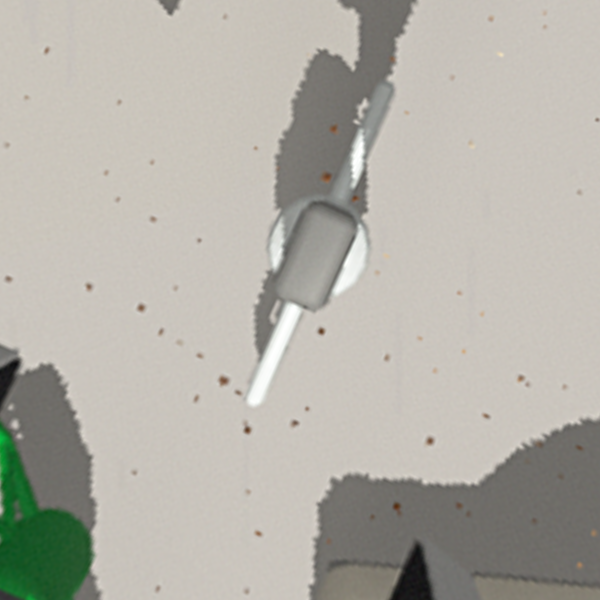

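The rectified view shows the grip top at (318,254), which is world (459, 315). The wing tips at (387,88) and (255,402) give a beater yaw of about 67.5°. Now I grasp it.

>>> arm_command(
  steps=[
    [1, 49, 2, 30, -2.5],
    [1, 49, 2, 80, -2.5],
    [1, 49, 2, 120, -2.5],
    [1, 49, 2, 134, -2.5],
    [1, 49, 2, 134, -2.5],
    [1, 49, 2, 134, -2.5],
    [0, 49, 2, 134, -2.5],
    [0, 49, 2, 134, -2.5],
    [0, 49, 2, 134, -2.5],
    [0, 49, 2, 134, -2.5],
    [0, 49, 2, 134, -2.5],
    [0, 49, 2, 134, -2.5],
    [0, 49, 2, 134, -2.5],
    [0, 49, 2, 134, -2.5],
  ],
  force=35,
)

```text
clock: 6.05
eef_pos: [458.5, 316.2, 90.4]
eef_rot: [-3.142, 0.0, 1.186]
wrist_force: [0.2, 0.3, -1.9]
finger_gap: 19.7
finger_force: 35.0
```

>>> arm_command(
  steps=[
    [0, 0, 0, -50, 0],
    [0, 0, 0, -100, 0],
    [0, 0, 0, -150, 0],
    [0, 0, 0, -165, 0],
    [0, 0, 0, -165, 0],
    [0, 0, 0, -165, 0],
    [0, 0, 0, -165, 0],
  ],
)

```text
clock: 6.92
eef_pos: [458.2, 316.1, 253.8]
eef_rot: [-3.14, 0.002, 1.186]
wrist_force: [-0.9, -0.4, -2.1]
finger_gap: 20.0
finger_force: 35.0
```

Run:
```python
from h import *
s=monitor.read_state();e=s["eef_pos"];print(s["clock"],e,s["eef_rot"],s["wrist_force"])
p=imaging.camera("wrist")
o=ortho(p,e[0]+15,e[1]+30,e[2]+19.6,75,600);cv2.imwrite("pics/o3.png",o)
```

```text
6.925 [458.17759235 316.05626941 253.83652388] [-3.14002311e+00  2.09178999e-03  1.18619190e+00] [-0.87741355 -0.43577102 -2.14698596]
```

View pics/o3.png

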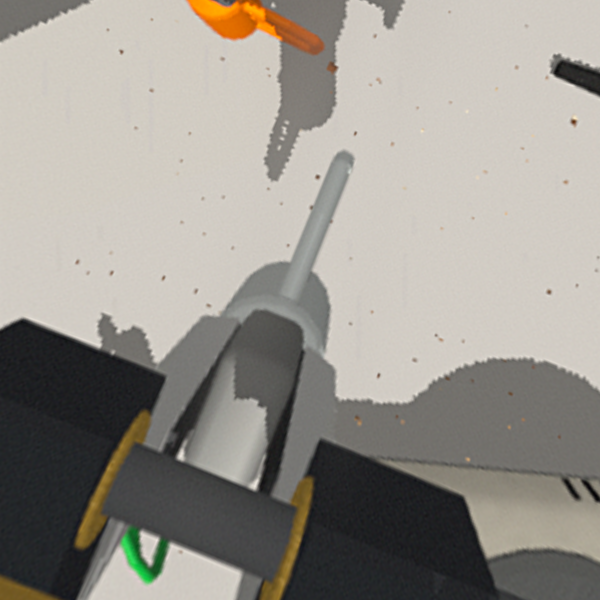

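Run:
```python
from h import *
s=monitor.read_state();e=np.array(s["eef_pos"]);y=s["eef_rot"][2]
p=imaging.camera("wrist");c=wray(p,p["mtx"][:2,2])[0]
tx=np.array([np.cos(y),np.sin(y)]);ty=np.array([np.sin(y),-np.cos(y)])
def f(u,v,z):
    P=np.array([e[0]+15+(u-300)*.25,e[1]+30-(v-300)*.25,e[2]+19.6]);Q=c+(P-c)*(z-c[2])/(P[2]-c[2]);d=Q[:2]-e[:2];return (d@tx).round(1),(d@ty).round(1)
for u,v,z in [(347,152,221),(347,152,200),(275,263,232),(275,263,163),(270,297,232),(270,312,230)]: print(u,v,z,f(u,v,z))
print("cam",(c[:2]-e[:2])@tx,c[2]-e[2], s["wrist_force"],s["moment"])
```

```text
347 152 221 (np.float64(72.4), np.float64(-0.3))
347 152 200 (np.float64(72.5), np.float64(-0.3))
275 263 232 (np.float64(30.2), np.float64(-8.5))
275 263 163 (np.float64(14.5), np.float64(-11.6))
270 297 232 (np.float64(19.4), np.float64(-5.8))
270 312 230 (np.float64(14.2), np.float64(-4.1))
cam 71.5300815125422 160.08111327449785 [-0.1463606   0.30860086 -0.74223107] [-0.00620707 -0.08314753  0.01798976]
```

>>> arm_command(
  steps=[
    [0, -45, 55, 0, 9],
    [0, -90, 110, 0, 18],
    [0, -135, 165, 0, 27],
    [0, -170, 210, 0, 35],
    [0, -192, 240, 0, 37],
    [0, -192, 240, 0, 37],
    [0, -192, 240, 0, 37],
    [0, -192, 240, 0, 37],
    [0, -192, 240, 0, 37],
    [0, -192, 240, 0, 37],
    [0, -192, 240, 0, 37],
    [0, -192, 240, 0, 37],
  ],
)

```text
clock: 8.52
eef_pos: [608.9, 48.3, 255.5]
eef_rot: [3.142, -0.0, 0.54]
wrist_force: [-0.4, -0.3, -1.5]
finger_gap: 19.8
finger_force: 35.0
```

Run:
```python
from h import *
s=monitor.read_state();print(s["clock"],s["eef_pos"],s["eef_rot"],s["wrist_force"])
p=imaging.camera("side");a=cv2.resize(p["img"][90:230,230:370,::-1],(560,560),interpolation=cv2.INTER_CUBIC)
for X in [(607.1,47.3,136),(607.1,47.3,163),(607.1,47.3,70),(608.6-1.5,47.3,273)]:
    print(X,(proj(p,X)-[230,90])*4)
cv2.imwrite("pics/s4.png",a)
```

```text
8.525 [608.9126373   48.28124191 255.45382483] [ 3.14159020e+00 -1.77854084e-05  5.40458656e-01] [-0.38355149 -0.26378412 -1.54031478]
(607.1, 47.3, 136) [224.73172166 374.23971187]
(607.1, 47.3, 163) [223.37394518 345.64325309]
(607.1, 47.3, 70) [227.97819647 442.61450302]
(607.1, 47.3, 273) [217.65525624 225.20056222]
```

View pics/s4.png

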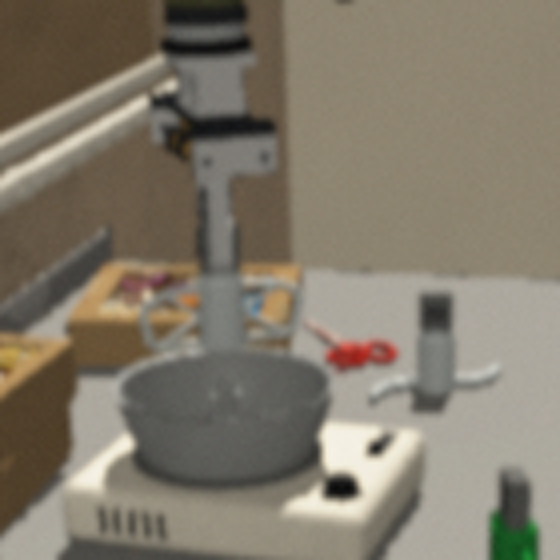

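The side view shows the beater upright in the fingers, centred above the bowl at about (222,320), with its underside at row 345. I lower it gently.

>>> arm_command(
  steps=[
    [0, 0, 0, 15, 0],
    [0, 0, 0, 27, 0],
    [0, 0, 0, 33, 0],
    [0, 0, 0, 38, 0],
    [0, 0, 0, 42, 0],
    [0, 0, 0, 45, 0],
    [0, 0, 0, 48, 0],
    [0, 0, 0, 50, 0],
    [0, 0, 0, 50, 0],
  ],
)

```text
clock: 9.7
eef_pos: [608.9, 48.3, 205.4]
eef_rot: [-3.142, 0.0, 0.54]
wrist_force: [-0.2, 0.3, -1.7]
finger_gap: 19.6
finger_force: 35.0
```

>>> arm_command(
  steps=[
    [0, 0, 0, 2, 0],
    [0, 0, 0, 4, 0],
    [0, 0, 0, 6, 0],
    [0, 0, 0, 8, 0],
    [0, 0, 0, 10, 0],
    [0, 0, 0, 10, 0],
  ],
)

```text
clock: 10.45
eef_pos: [608.9, 48.3, 195.2]
eef_rot: [-3.141, 0.0, 0.54]
wrist_force: [1.8, 0.9, -2.8]
finger_gap: 19.9
finger_force: 35.0
```

>>> arm_command(
  steps=[
    [0, 0, 0, 4, 0],
    [0, 0, 0, 8, 0],
    [0, 0, 0, 12, 0],
    [0, 0, 0, 16, 0],
    [0, 0, 0, 18, 0],
    [0, 0, 0, 18, 0],
    [0, 0, 0, 18, 0],
  ],
)

```text
clock: 11.32
eef_pos: [608.9, 48.3, 177.3]
eef_rot: [-3.141, 0.0, 0.54]
wrist_force: [1.9, 1.7, -3.1]
finger_gap: 19.9
finger_force: 35.0
```

>>> arm_command(
  steps=[
    [0, 0, 0, 2, 0],
    [0, 0, 0, 4, 0],
    [0, 0, 0, 6, 0],
    [0, 0, 0, 8, 0],
    [0, 0, 0, 10, 0],
    [0, 0, 0, 11, 0],
    [0, 0, 0, 11, 0],
    [0, 0, 0, 11, 0],
    [0, 0, 0, 11, 0],
  ],
  force=55,
)

```text
clock: 12.45
eef_pos: [609.1, 48.2, 167.2]
eef_rot: [3.141, -0.001, 0.54]
wrist_force: [-1.3, 0.6, 9.1]
finger_gap: 19.8
finger_force: 55.0
```

>>> arm_command(
  steps=[
    [0, 0, 0, 1, 0],
    [0, 0, 0, 2, 0],
    [0, 0, 0, 2, 0],
    [0, 0, 0, 2, 0],
    [0, 0, 0, 2, 0],
  ],
)

```text
clock: 13.08
eef_pos: [609.3, 48.3, 166.9]
eef_rot: [3.14, -0.002, 0.54]
wrist_force: [-7.0, 0.4, 22.3]
finger_gap: 19.9
finger_force: 55.0
```

Run:
```python
from h import *
s=monitor.read_state();print(s["clock"],s["eef_pos"],s["wrist_force"],s["finger_force"])
p=imaging.camera("side");a=cv2.resize(p["img"][110:230,240:340,::-1],(500,600),interpolation=cv2.INTER_CUBIC)
print((proj(p,(607.1,47.3,165))-[240,110])*5,(proj(p,(607.1,47.3,146))-[240,110])*5)
cv2.imwrite("pics/s5.png",a)
```

```text
13.075 [609.27133842  48.29174448 166.90656902] [-7.01467272  0.36921378 22.27740448] 54.97879922389984
[229.09083512 329.38778984] [230.28860869 354.6143886 ]
```

View pics/s5.png

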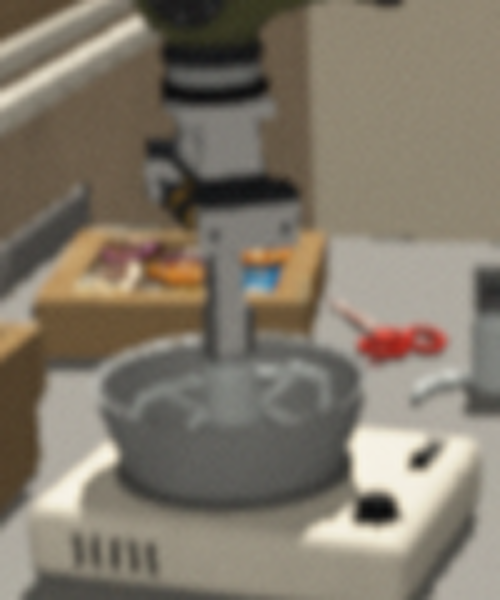

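The beater sits low in the bowl at (230,390), upright and in the fingers. The arm stalled at TCP z = 166.9 with the push up to 22 N, which is the hard stop, so it is fully home. I hand it in now.

```bash
python3 -c "
from cell import job
print(job.sign_off())"
```

```text
the job is handed in; nothing more can be done
None
```

The aluminium flat beater is meshed on the spindle and pressed to its hard stop (about 22 N push). The arm is still gripping it there at 55 N. I handed the job in at about 13 s; sign-off returned no verdict.

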